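Load the spacer drying box with the right size of spacer

TASK

Dry the damp 38 mm record spacers, the middle one of the three sizes on the mat: fold the drying box's cover up to upright, then stand every 38 mm spacer flat on the floor of the box, side by side, leaving the other sizes standing on the mat. With all of them in, fold the cover down until it stands 30 degrees from shut and let go of it, so that air can be drawn in, and only then press the rocker switch on. Leave the brush, the funnel and the bottle where they are.

Things in the scene. Friction and masses are not known exactly. Their poses are not given: they have to be found in the camera images.
- dryer: Fixed grey open-topped drying box with a vacuum motor housing beside it. Origin: centre of the box's underside, at table height; x from the robot towards the hinge side, y to the left, z up. The box is 202 mm (x) by 262 mm (y), 60 mm high, walls and floor 6 mm thick: inside 190 x 250 mm, floor 6 mm above the origin. The motor housing stands at y = +135..245 mm, x = -80..80 mm, 75 mm high.
- cover (a joint): Angle in rad of the flat aluminium cover (202 x 262 x 6 mm) hinged along the box's far (+x) top rim, hinge line at x = 101 mm, z = 60 mm in the dryer frame: 0 shut, pi/2 upright, stop at 1.8. Its hinge is stiff: it stays at whatever angle it is left, about 3 N at the handle moves it.
- cover_handle (a point): Centre of the cover's grip: a black round bar, 30 mm long along the dryer's y axis and 18 mm in diameter, on a thin stem, its centre 32 mm off the cover's outer face, 181 mm from the hinge line along the cover and 38 mm off the cover's inner face (shut: x = -80, y = 0, z = 98 mm in the dryer frame). Pinched by its flat ends it can pivot between the fingers.
- rocker (a joint): Angle in rad of the black rocker switch (50 mm along x, 28 mm along y) on top of the motor housing: 0 to 0.05 is off (far, +x end raised), 0.4 is fully on (far end pressed down). It pivots at its middle (x = 20, y = 195, z = 84 mm in the dryer frame), stays where it is left, and takes about 3 N.
- rocker_press (a point): Point on the rocker's upper face near its far (+x) end, the raised end that is pressed down, 19 mm from the pivot; it goes down about 8 mm.
- mat: Fixed grey drain mat, 290 mm (x) by 270 mm (y), 2 mm thick, on which the spacers stand at first. Origin: centre of its underside.
- spacer_a: Spacer: plain round aluminium drum 38 mm in diameter, 30 mm high, with a 12 mm bore in the top, standing on end. Origin: centre of its underside, z up along its axis. Not in every start: None if absent.
- spacer_b: Spacer: plain round aluminium drum 38 mm in diameter, 30 mm high, with a 12 mm bore in the top, standing on end. Origin: centre of its underside, z up along its axis. Not in every start: None if absent.
- spacer_c: Spacer: plain round aluminium drum 38 mm in diameter, 30 mm high, with a 12 mm bore in the top, standing on end. Origin: centre of its underside, z up along its axis. Not in every start: None if absent.
- spacer_d: Spacer: plain round aluminium drum 38 mm in diameter, 30 mm high, with a 12 mm bore in the top, standing on end. Origin: centre of its underside, z up along its axis. Not in every start: None if absent.
- spacer_e: Spacer: plain round aluminium drum 38 mm in diameter, 30 mm high, with a 12 mm bore in the top, standing on end. Origin: centre of its underside, z up along its axis. Not in every start: None if absent.
- small_a: Spacer: plain round aluminium drum 28 mm in diameter, 30 mm high, with a 12 mm bore in the top, standing on end. Origin: centre of its underside, z up along its axis.
- small_b: Spacer: plain round aluminium drum 28 mm in diameter, 30 mm high, with a 12 mm bore in the top, standing on end. Origin: centre of its underside, z up along its axis.
- large_a: Spacer: plain round aluminium drum 48 mm in diameter, 30 mm high, with a 12 mm bore in the top, standing on end. Origin: centre of its underside, z up along its axis.
- large_b: Spacer: plain round aluminium drum 48 mm in diameter, 30 mm high, with a 12 mm bore in the top, standing on end. Origin: centre of its underside, z up along its axis.
- brush: Beech record brush, 130 x 50 x 37 mm, bystander. Origin: centre of its underside.
- funnel: Red plastic funnel in a round tin stand, 100 mm across, 122 mm high, bystander. Origin: centre of its underside.
- bottle: Amber bottle, 60 mm across, 160 mm high, bystander. Origin: centre of its underside.
Things that resemble listed ones, but are neither listed nor needed, are in the scene too. Leave any purple or red look-alike of the spacer_e alone. What is shaped like the spacer_c but green is not meant.

How it is judged (in metres and radians):
On the way, in this order (a step that is already met when the one before it is completed fails the run):
1. the cover is folded up to upright (at least 1.4 rad from shut) with the switch off (value of joint cover above 1.4 rad and value of joint rocker below 0.2 rad), for 0.2 s.
2. all 38 mm spacers stand flat and at rest on the box floor, the cover still up (x of spacer_a in the frame of dryer between -0.095 and 0.095 m and y of spacer_a in the frame of dryer between -0.125 and 0.125 m and z of each of spacer_a, spacer_b, spacer_c, spacer_d, spacer_e in the frame of dryer below 0.014 m and angle between each of spacer_a, spacer_b, spacer_c, spacer_d, spacer_e's own z axis and vertical below 0.15 rad and x of spacer_b in the frame of dryer between -0.095 and 0.095 m and y of spacer_b in the frame of dryer between -0.125 and 0.125 m and x of spacer_c in the frame of dryer between -0.095 and 0.095 m and y of spacer_c in the frame of dryer between -0.125 and 0.125 m and x of spacer_d in the frame of dryer between -0.095 and 0.095 m and y of spacer_d in the frame of dryer between -0.125 and 0.125 m and x of spacer_e in the frame of dryer between -0.095 and 0.095 m and y of spacer_e in the frame of dryer between -0.125 and 0.125 m and linear speed of each of spacer_a, spacer_b, spacer_c, spacer_d, spacer_e below 0.03 m/s and value of joint cover above 1.2 rad), for 0.3 s.
3. the cover is folded down to 30 degrees (0.37 to 0.68 rad) and let go (value of joint cover between 0.37 and 0.68 rad and contact force between the fingers and cover below 0.3 N), for 0.4 s.
4. the rocker switch is pressed on (value of joint rocker above 0.33 rad), for 0.2 s.
At the end, for the whole second after the job is handed in: All 38 mm spacers stand flat (0.15 rad) at rest on the box floor inside the walls; the 28 and 48 mm ones stand (0.2 rad) at table height on the mat or within 25 mm of it; the cover is 0.37 to 0.68 rad from shut; the rocker is on (above 0.33 rad) (x of spacer_a in the frame of dryer between -0.095 and 0.095 m and y of spacer_a in the frame of dryer between -0.125 and 0.125 m and z of each of spacer_a, spacer_b, spacer_c, spacer_d, spacer_e in the frame of dryer below 0.014 m and angle between each of spacer_a, spacer_b, spacer_c, spacer_d, spacer_e's own z axis and vertical below 0.15 rad and x of spacer_b in the frame of dryer between -0.095 and 0.095 m and y of spacer_b in the frame of dryer between -0.125 and 0.125 m and x of spacer_c in the frame of dryer between -0.095 and 0.095 m and y of spacer_c in the frame of dryer between -0.125 and 0.125 m and x of spacer_d in the frame of dryer between -0.095 and 0.095 m and y of spacer_d in the frame of dryer between -0.125 and 0.125 m and x of spacer_e in the frame of dryer between -0.095 and 0.095 m and y of spacer_e in the frame of dryer between -0.125 and 0.125 m and x of small_a in the frame of mat between -0.17 and 0.17 m and y of small_a in the frame of mat between -0.16 and 0.16 m and height (world z) of each of small_a, small_b, large_a, large_b below 0.012 m and angle between each of small_a, small_b, large_a, large_b's own z axis and vertical below 0.2 rad and x of small_b in the frame of mat between -0.17 and 0.17 m and y of small_b in the frame of mat between -0.16 and 0.16 m and x of large_a in the frame of mat between -0.17 and 0.17 m and y of large_a in the frame of mat between -0.16 and 0.16 m and x of large_b in the frame of mat between -0.17 and 0.17 m and y of large_b in the frame of mat between -0.16 and 0.16 m and value of joint cover between 0.37 and 0.68 rad and value of joint rocker above 0.33 rad and linear speed of each of spacer_a, spacer_b, spacer_c, spacer_d, spacer_e below 0.02 m/s); the robot touches nothing.
It fails at once if the brush is moved by more than 30 mm (distance of brush from where it was at the start of the episode above 0.03 m).
It fails at once if the funnel is moved by more than 30 mm (distance of funnel from where it was at the start of the episode above 0.03 m).
It fails at once if the bottle is moved by more than 30 mm (distance of bottle from where it was at the start of the episode above 0.03 m).
Of spacer_a, spacer_b, spacer_c, spacer_d, spacer_e only 3 to 5 are there at a start; the rules pass over those that are not, and their reading is None.
At some moment in a run one of spacer_a, spacer_b, spacer_c, spacer_d, spacer_e may be knocked a few centimetres aside while the robot is not near it.
It also fails if it takes over 210 s, if anything falls off the work surface, if the arm or the gripper's body presses on something with over 40 N, if the wrist force passes 120 N, or if a joint passes its speed limit or range.

ROBOT

A 7-joint arm with a two-finger parallel gripper is mounted at the origin on the work surface. World frame = base frame: x ahead of the robot, y to its left, z up, the work surface at z = 0. Lengths are in mm, angles in rad, forces in N, time in s.
With the tool pointing down it reaches from about 425 to 950 mm from the base axis. Payload 4.7 kg.
Tool frame: the origin (TCP) lies midway between the tips of the shut fingers; the grasp point (between the pads) lies 19 mm behind it; z points along the fingers, y is the line along which they close (so a half turn about z gives the same grasp; the last joint's range is limited). The gripper opens to 87 mm and grips with 3 to 60 N. Pads are 19 mm wide; open, the fingers measure 117 mm over their backs; the gripper's body (75 mm by 190 mm) begins 51 mm behind the grasp point.
Start: joints at [1.214, 0.469, -0.049, 1.532, 0.024, 1.141, -0.082], TCP at [217.371, -639.061, 222.573] pointing down, gripper open.
Joint ranges: [-2.59, 2.59], [-0.33, 1.99], [-1.39, 1.29], [0.1, 2.45], [-1.04, 4.18], [0.21, 1.99], [-2.66, 2.66]. Speed limits (rad/s): [2.57, 2.57, 3.14, 3.14, 3.14, 3.14, 3.14].

INTERFACE

Orientations are given as a unit quaternion [w, x, y, z].
In Python, from bench import env, cams, job gives the robot as it stands.
- The arm moves only by the tool move_arm, never from a script. Its argument "moves" is a list of rows, each an object of numbers: "tx", "ty", "tz": the shift along the world's x, y, z in units of 50 mm (1.0 is 50 mm); "twist": the turn about the world's z in units of 90 degrees (1.0 is 90 degrees); "claw": the opening, from 0 (shut) to 1 (fully open). In form: [{"tx": .., "ty": .., "tz": .., "twist": .., "claw": ..}, ...]. A call has 1 to 10 rows; each row shifts and turns the commanded pose from where the row before left it; what a row does not reach is not made up. A row lasts 1/8 s, in which the tool goes at most 62.5 mm and 10.7 degrees, less where a joint would pass 70% of its speed; a pose out of reach is approached as far as the arm can. A call with a number of a shift or a turn outside -1 to 1 is refused whole. A call with a gripper value outside its range is refused whole. The fingers move at their own pace and stop on an object; the grip force is fixed at half the most. Time passes only in rows, so rows that do not move let the fingers close. It gives the time, the measured TCP pose, the force, the opening and the grip force at its end, in the units of the state.
- env.observe(): the state, without advancing time (a new reading comes with each control period).
- cams.snapshot(name): name is "scene" or "side" or "wrist"; returns (picture, depth): 420x560x3 uint8, blue, green, red; 420x560 float32, mm along the optical axis (not along the pixel's ray), 0 where there is no reading.
- cams.calibration(name): a dict with "fov_y" (degrees; the focal length in pixels is half the picture's height over the tangent of half this angle, whatever the lens; pixels are square), "cx", "cy" (the principal point, pixels), "rvec" (rotation vector, rad) and "tvec" (3), from world to camera coordinates, as OpenCV has them. Camera axes: x right, y down, z forward; pixel columns grow to the right and rows downward; lengths in mm; the calibration is good to about 2 mm. A picture is of the moment at which its call begins: read the wrist's pose just before it. calibration takes no time and is no camera call; for the wrist camera it gives the pose at the moment of the call.
- job.hand_in(): hands the job in; it is judged then, once.
The state is a dict: "time": time; "joints": joint angles; "qd": joint speeds; "tau": joint torques, N m; "eef_pos": TCP position; "tcp_rot": TCP orientation; "wrist_force": force on the tool from outside, world axes, zero at the start; "wrist_torque": the same for the moment, N m; "finger_gap": opening from 0.0 (shut) to 1.0 (fully open); "finger_force": force on a finger pad.
Only numpy, scipy, OpenCV 4.12 (cv2) and the standard library are available. Lean on these libraries where they do the work, as an engineer would, in place of code of your own. Each camera call takes 0.05 s, during which the arm holds its last target. There are 200 camera calls.

## Working session

There is one attempt and no reset: what is moved stays moved. The work goes in short steps, Python scripts to look and compute and a tool call to move; the robot and the scene stay as the last step left them, time stands still between calls to the robot, and variables do not carry over. Pictures are saved under pics/ and viewed, at most 14 in all, crops included, and the job is handed in when it is done.

Besides the shell and the picture viewer there is one more tool, called after ">>>" as a command line: name --argument value ..., lists and objects as JSON in quotes. move_arm: Moves the arm, as the interface text tells. Its arguments: {"type":"object","properties":{"moves":{"type":"array","items":{"type":"object","properties":{"tx":{"type":"number"},"ty":{"type":"number"},"tz":{"type":"number"},"twist":{"type":"number"},"claw":{"type":"number"}}}}},"required":["moves"]}

```bash
mkdir -p pics; cat > h.py <<'E'
import numpy as np, cv2
from bench import env, cams, job
def cal(n):
    c=cams.calibration(n); f=210/np.tan(np.radians(c["fov_y"])/2)
    R=cv2.Rodrigues(np.array(c["rvec"],float))[0]; return f,c["cx"],c["cy"],R,np.array(c["tvec"],float).ravel(),c
def cloud(n,d,C=None):
    f,cx,cy,R,t,_=C or cal(n); v,u=np.mgrid[:420,:560]
    p=np.stack([(u-cx)/f*d,(v-cy)/f*d,d],-1); return (p-t)@R
def ray(C,u,v,z):
    f,cx,cy,R,t,_=C; o=-R.T@t; r=R.T@np.array([(u-cx)/f,(v-cy)/f,1]); return o+r*(z-o[2])/r[2]
def proj(C,P):
    f,cx,cy,R,t,_=C; q=R@np.asarray(P,float)+t; return q[0]/q[2]*f+cx,q[1]/q[2]*f+cy
E
python3 - <<'E'
from h import *
for n in("scene","side"):
    C=cal(n); b,d=cams.snapshot(n); np.savez(n+"0.npz",b=b,d=d); cv2.imwrite(f"pics/{n}0.png",b); print(n,C[5],-C[3].T@C[4], (d>0).mean())
s=env.observe(); print(s)
E
```

```text
scene {'fov_y': 52.84536522750039, 'cx': 283.21267634009564, 'cy': 205.13081082448355, 'rvec': array([ 1.3075656 ,  2.10072881, -1.00135533]), 'tvec': array([ 230.32595891, -223.74679182, 1876.21131312])} [1548.94846295  484.67309015  994.55126589] 0.9961054421768708
side {'fov_y': 54.30379845937314, 'cx': 280.5949137955808, 'cy': 212.79698474862127, 'rvec': array([ 2.37894002, -0.20949498,  0.08209595]), 'tvec': array([-547.06522262,  125.78186407, 1270.14883458])} [ 403.47610977 -862.47096394 1010.80678783] 0.9961224489795918
{'time': 0.1, 'joints': array([ 1.2141314 ,  0.46937935, -0.04856527,  1.53356752,  0.02407688,
        1.14098467, -0.08230177]), 'qd': array([ 5.31751373e-04, -1.00751477e-03,  5.63101807e-05, -2.92539174e-03,
        3.05677553e-04,  2.21549883e-04, -1.30461049e-04]), 'tau': array([ 1.03772665e-03, -5.09169424e+01, -8.09279736e-02, -2.36829364e+01,
       -6.14821608e-02,  3.44895269e-02,  6.31401508e-05]), 'eef_pos': array([ 217.13209689, -638.56106463,  221.59469281]), 'tcp_rot': array([-8.60800484e-04,  9.86601655e-01,  1.63145346e-01, -1.68955999e-04]), 'wrist_force': array([ 0.12114942, -0.04556868, -0.42910996]), 'wrist_torque': array([ 0.02766049, -0.02200284,  0.04112683]), 'finger_force': 0.0, 'finger_gap': 1.0037376945709524}
```

View pics/scene0.png

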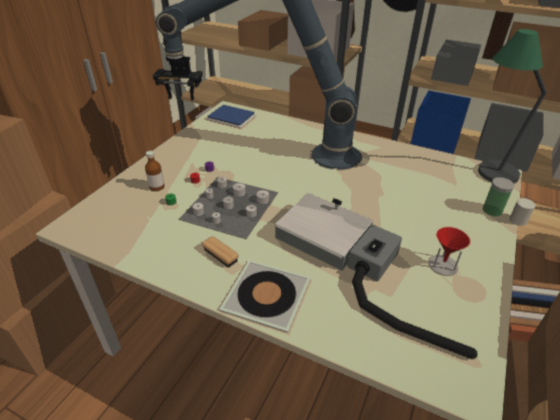

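View pics/side0.png

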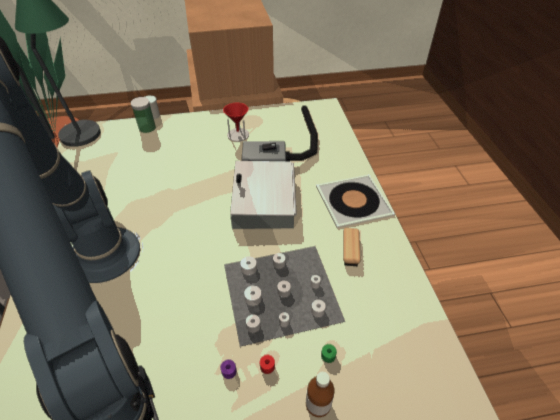

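The scene view shows the box at about (325,228) with its cover shut, the housing at (375,248) and the mat at (230,205). The side view shows eight grey spacers on the mat: (249,266), (280,261), (316,282), (285,289), (253,296), (253,323), (285,320) and (319,308). The purple (229,369), red (267,364) and green (329,353) look-alikes are off the mat.

```bash
cat > m.py <<'E'
from h import *
def tops(n,b,d,z0=27,z1=36,box=(250,900,-560,-80)):
    P=cloud(n,d); m=((P[...,2]>z0)&(P[...,2]<z1)&(P[...,0]>box[0])&(P[...,0]<box[1])&(P[...,1]>box[2])&(P[...,1]<box[3])).astype(np.uint8)
    k,l,st,ce=cv2.connectedComponentsWithStats(m); o=[]
    for i in range(1,k):
        if st[i,4]<25: continue
        q=P[l==i]; (x,y),r=cv2.minEnclosingCircle(q[:,:2].astype(np.float32)); A=st[i,4]
        o.append((n,*[int(c) for c in ce[i]],A,*np.round([x,y,2*r,q[:,2].max()],1),b[l==i].mean(0).astype(int)))
    return o
E
python3 - <<'E'
from m import *
for n in("side","scene"):
    z=np.load(n+"0.npz"); b,d=z["b"],z["d"]
    for o in tops(n,b,d): print(*o)
    P=cloud(n,d)
    # cover top
    m=((abs(P[...,2]-66)<4)&(P[...,0]>350)&(P[...,0]<1000)&(P[...,1]>-300)&(P[...,1]<300)).astype(np.uint8)
    k,l,st,ce=cv2.connectedComponentsWithStats(m); i=1+st[1:,4].argmax(); q=P[l==i]
    print("cover",cv2.minAreaRect(q[:,:2].astype(np.float32)),np.median(q[:,2]))
    for lo,hi,name in((70,80,"hous"),(82,125,"knobs")):
        m=((P[...,2]>lo)&(P[...,2]<hi)&(P[...,0]>400)&(P[...,0]<1000)&(P[...,1]>-250)&(P[...,1]<350)).astype(np.uint8)
        k,l,st,ce=cv2.connectedComponentsWithStats(m)
        for i in range(1,k):
            if st[i,4]>12: q=P[l==i]; print(name,ce[i].astype(int),st[i,4],np.round(q.mean(0)),q.min(0).round(),q.max(0).round(), cv2.minAreaRect(q[:,:2].astype(np.float32)))
z=np.load("side0.npz"); cv2.imwrite("pics/c1.png",cv2.resize(z["b"][130:370,200:360],None,fx=4*.6,fy=2.4,interpolation=cv2.INTER_CUBIC))
E
```

```text
side 356 243 41 761.6 -119.1 84.6 36.0 [101 144 183]
side 347 253 97 745.1 -136.3 108.2 36.0 [ 97 137 173]
side 278 257 98 525.7 -135.0 38.9 35.9 [167 181 184]
side 247 262 169 435.3 -137.5 51.0 36.0 [183 195 193]
side 315 279 63 617.2 -227.3 29.2 36.0 [161 173 176]
side 283 286 118 522.5 -233.7 40.4 35.4 [156 168 178]
side 252 292 198 432.0 -240.6 49.8 35.9 [178 191 192]
side 317 305 129 603.0 -311.8 38.3 36.0 [169 182 187]
side 283 316 74 506.1 -329.3 28.2 35.7 [161 173 178]
side 252 320 143 423.1 -325.0 41.0 35.8 [162 175 181]
side 328 350 156 599.6 -439.7 38.4 35.4 [ 69 130  64]
side 266 361 166 443.1 -440.2 38.1 34.5 [ 53  59 185]
side 227 366 172 347.7 -435.1 39.2 34.4 [115  63 109]
cover ((547.1309814453125, 146.9377899169922), (278.57958984375, 164.43252563476562), 81.81571197509766) 67.74978989836688
hous [252 178] 1815 [494. 188.  73.] [400.  13.  70.] [630. 350.  80.] ((513.9161376953125, 190.347412109375), (355.1940612792969, 178.8643035888672), 79.52186584472656)
hous [269 171] 15 [555. 210.  71.] [546. 197.  70.] [568. 223.  74.] ((557.0919189453125, 209.40074157714844)
[... 1317 characters left out ...]
5), 78.61091613769531)
hous [305 204] 17 [467.  56.  71.] [449.  40.  70.] [487.  76.  74.] ((471.4913024902344, 57.445674896240234), (46.64795684814453, 17.185136795043945), 41.86322021484375)
hous [368 243] 635 [560. 314.  74.] [467. 272.  70.] [633. 350.  80.] ((550.2235717773438, 314.5262756347656), (77.942138671875, 164.201416015625), 87.4186019897461)
knobs [336 202] 59 [447. 163. 103.] [436. 145.  82.] [454. 177. 114.] ((444.8316650390625, 161.05564880371094), (32.43423080444336, 16.857589721679688), 75.82782745361328)
knobs [374 245] 98 [579. 337.  89.] [547. 321.  82.] [601. 350.  94.] ((573.84716796875, 338.8718566894531), (27.794466018676758, 54.60312271118164), 77.72770690917969)
```

View pics/c1.png

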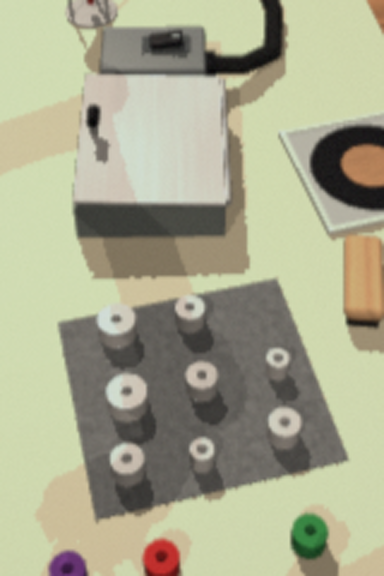

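The crop confirms four grey 38 mm spacers, at side pixels (278,257), (283,286), (317,305) and (252,320). The two 48 mm spacers are at (247,262) and (252,292), and the 28 mm ones are at (315,279) and (283,316). Both views agree on the measured diameters, and the coloured look-alikes are excluded. Dryer estimate: (525,147), yaw about -8.3°. Next I move towards the handle.

>>> move_arm --moves '[{"tx": 0.53,"ty": 0.68,"twist": -0.03},{"tx": 0.53,"ty": 0.68,"twist": -0.03},{"tx": 0.53,"ty": 0.68,"twist": -0.03},{"tx": 0.53,"ty": 0.68,"twist": -0.03},{"tx": 0.53,"ty": 0.68,"twist": -0.03},{"tx": 0.53,"ty": 0.68,"twist": -0.03},{"tx": 0.53,"ty": 0.68,"twist": -0.03},{"tx": 0.53,"ty": 0.68,"twist": -0.03},{"tx": 0.53,"ty": 0.68,"twist": -0.03},{"tx": 0.53,"ty": 0.68,"twist": -0.03}]'

```text
invalid input
```

>>> move_arm --moves '[{"ty": 0.9},{"ty": 0.9},{"ty": 0.9},{"ty": 0.9},{"ty": 0.9},{"ty": 0.9},{"ty": 0.9},{"ty": 0.9},{"ty": 0.5},{}]'

```text
invalid input
```

```bash
python3 - <<'E'
from h import *
s=env.observe(); q=s["tcp_rot"]; print(s["time"],s["eef_pos"],np.degrees(2*np.arctan2(q[2],q[1]))-90,s["joints"].round(2))
C=cal("wrist"); b,d=cams.snapshot("wrist"); np.savez("w1.npz",b=b,d=d); cv2.imwrite("pics/w1.png",b)
P=cloud("wrist",d,C); print(-C[3].T@C[4])
for lo,hi in((82,125),):
    m=((P[...,2]>lo)&(P[...,2]<hi)&(d>0)).astype(np.uint8); k,l,st,ce=cv2.connectedComponentsWithStats(m)
    for i in range(1,k):
        if st[i,4]>40: q=P[l==i]; print(ce[i],st[i,4],q.mean(0).round(1),q.min(0).round(),q.max(0).round(),cv2.minAreaRect(q[:,:2].astype(np.float32)))
E
```

```text
0.1 [ 217.13209689 -638.56106463  221.59469281] -71.2209711393475 [ 1.21  0.47 -0.05  1.53  0.02  1.14 -0.08]
[ 296.7445866  -612.0865181   384.04679346]
```

View pics/w1.png

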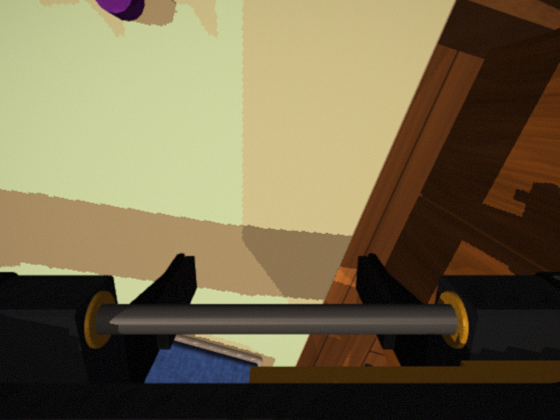

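The wrist view shows only the desk and the purple look-alike at (120,5), so nothing has moved. The rows probably need all five keys.

>>> move_arm --moves '[{"tx": 0.53,"ty": 0.68,"tz": 0,"twist": -0.03,"claw": 1},{"tx": 0.53,"ty": 0.68,"tz": 0,"twist": -0.03,"claw": 1},{"tx": 0.53,"ty": 0.68,"tz": 0,"twist": -0.03,"claw": 1},{"tx": 0.53,"ty": 0.68,"tz": 0,"twist": -0.03,"claw": 1},{"tx": 0.53,"ty": 0.68,"tz": 0,"twist": -0.03,"claw": 1},{"tx": 0.53,"ty": 0.68,"tz": 0,"twist": -0.03,"claw": 1},{"tx": 0.53,"ty": 0.68,"tz": 0,"twist": -0.03,"claw": 1},{"tx": 0.53,"ty": 0.68,"tz": 0,"twist": -0.03,"claw": 1},{"tx": 0.53,"ty": 0.68,"tz": 0,"twist": -0.03,"claw": 1},{"tx": 0.53,"ty": 0.68,"tz": 0,"twist": -0.03,"claw": 1}]'

```text
time: 1.4
eef_pos: [482.9, -297.8, 222.4]
tcp_rot: [-0.0, 0.997, -0.072, -0.0]
wrist_force: [0.7, 0.0, 0.0]
finger_gap: 0.998
finger_force: 0.0
```

>>> move_arm --moves '[{"tx": -0.05,"ty": 0.9,"tz": 0,"twist": 0,"claw": 1},{"tx": -0.05,"ty": 0.9,"tz": 0,"twist": 0,"claw": 1},{"tx": -0.05,"ty": 0.9,"tz": 0,"twist": 0,"claw": 1},{"tx": -0.05,"ty": 0.9,"tz": 0,"twist": 0,"claw": 1},{"tx": -0.05,"ty": 0.9,"tz": 0,"twist": 0,"claw": 1},{"tx": -0.05,"ty": 0.9,"tz": 0,"twist": 0,"claw": 1},{"tx": -0.05,"ty": 0.9,"tz": 0,"twist": 0,"claw": 1},{"tx": -0.05,"ty": 0.9,"tz": 0,"twist": 0,"claw": 1},{"tx": -0.05,"ty": 0.9,"tz": 0,"twist": 0,"claw": 1},{"tx": 0,"ty": 0,"tz": 0,"twist": 0,"claw": 1}]'

```text
time: 2.65
eef_pos: [459.1, 109.8, 222.7]
tcp_rot: [-0.001, 0.998, -0.068, 0.0]
wrist_force: [-0.2, -1.6, -0.4]
finger_gap: 0.999
finger_force: 0.0
```

```bash
python3 - <<'E'
from h import *
s=env.observe(); q=s["tcp_rot"]; print(s["time"],s["eef_pos"],np.degrees(2*np.arctan2(q[2],q[1]))-90,s["joints"].round(2))
C=cal("wrist"); b,d=cams.snapshot("wrist"); np.savez("w1.npz",b=b,d=d); cv2.imwrite("pics/w2.png",b)
P=cloud("wrist",d,C); print(-C[3].T@C[4])
m=((P[...,2]>85)&(P[...,2]<125)&(d>0)).astype(np.uint8); k,l,st,ce=cv2.connectedComponentsWithStats(m)
for i in range(1,k):
    if st[i,4]>40: q=P[l==i]; print(ce[i],st[i,4],q.mean(0).round(1),q.min(0).round(),q.max(0).round(),cv2.minAreaRect(q[:,:2].astype(np.float32)))
m=((abs(P[...,2]-66)<4)&(d>0)).astype(np.uint8); k,l,st,ce=cv2.connectedComponentsWithStats(m); i=1+st[1:,4].argmax(); q=P[l==i]; print("cover",cv2.minAreaRect(q[:,:2].astype(np.float32)),np.median(q[:,2]))
E
```

```text
2.65 [459.14466669 109.75478036 222.69632322] -97.79792223612664 [ 0.05  0.16 -0.42  1.98  0.08  1.01 -2.11]
[542.28922289  97.95768708 385.12197968]
[  7.86861314 116.87799791] 959 [567.7 326.1  88.8] [545. 317.  85.] [595. 344.  95.] ((568.8651733398438, 325.6662292480469), (18.64784049987793, 52.47209930419922), 68.1058120727539)
[223.90156919 234.37375178] 701 [444.7 158.1 109.7] [433. 143.  86.] [454. 174. 115.] ((443.02685546875, 158.8255615234375), (30.171039581298828, 17.155471801757812), 80.50642395019531)
cover ((537.0374145507812, 146.64439392089844), (270.55841064453125, 186.4451446533203), 81.35061645507812) 67.91590439685922
```

View pics/w2.png

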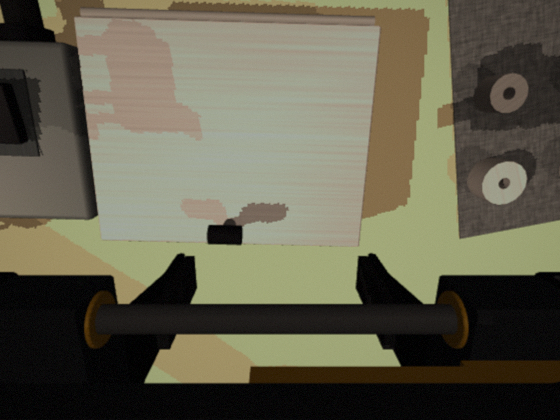

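The wrist view shows the handle at (225,235), the cover from (78,15) to (378,245), the rocker on the housing at (10,115), and a 48 mm and a 38 mm spacer on the mat to the right. The handle's world position is about (444.5,158.5,98). I descend and grip it.

>>> move_arm --moves '[{"tx": -0.15,"ty": 0.49,"tz": 0,"twist": 0,"claw": 1},{"tx": -0.15,"ty": 0.49,"tz": -0.3,"twist": 0,"claw": 1},{"tx": 0,"ty": 0,"tz": -0.7,"twist": 0,"claw": 1},{"tx": 0,"ty": 0,"tz": -0.7,"twist": 0,"claw": 1},{"tx": 0,"ty": 0,"tz": -0.6,"twist": 0,"claw": 1},{"tx": 0,"ty": 0,"tz": -0.4,"twist": 0,"claw": 1},{"tx": 0,"ty": 0,"tz": -0.14,"twist": 0,"claw": 1},{"tx": 0,"ty": 0,"tz": 0,"twist": 0,"claw": 1}]'

```text
time: 3.7
eef_pos: [445.1, 154.1, 80.5]
tcp_rot: [0.0, 0.997, -0.072, -0.0]
wrist_force: [-0.2, 0.4, -0.7]
finger_gap: 1.002
finger_force: 0.0
```

>>> move_arm --moves '[{"tx": 0,"ty": 0.08,"tz": 0,"twist": 0,"claw": 0.6},{"tx": 0,"ty": 0,"tz": 0,"twist": 0,"claw": 0.4},{"tx": 0,"ty": 0,"tz": 0,"twist": 0,"claw": 0.1},{"tx": 0,"ty": 0,"tz": 0,"twist": 0,"claw": 0.1},{"tx": 0,"ty": 0,"tz": 0,"twist": 0,"claw": 0.1},{"tx": 0,"ty": 0,"tz": 0,"twist": 0,"claw": 0.1}]'

```text
time: 4.45
eef_pos: [444.8, 158.9, 80.6]
tcp_rot: [0.0, 0.997, -0.072, -0.0]
wrist_force: [0.5, -0.5, -0.7]
finger_gap: 0.403
finger_force: 0.0
```

>>> move_arm --moves '[{"tx": 0,"ty": 0,"tz": 0,"twist": 0,"claw": 0.1},{"tx": 0,"ty": 0,"tz": 0,"twist": 0,"claw": 0.1},{"tx": 0,"ty": 0,"tz": 0,"twist": 0,"claw": 0.1}]'

```text
time: 4.82
eef_pos: [444.8, 158.5, 80.5]
tcp_rot: [0.0, 0.997, -0.072, -0.0]
wrist_force: [0.2, -2.1, -0.2]
finger_gap: 0.339
finger_force: 30.0
```

```bash
python3 -c "
import numpy as np
y=-0.145;prev=None
for i in range(0,17):
    t=1.58*i/16;a=t+0.207
    x=101-185*np.cos(a);z=60+185*np.sin(a)
    if prev: dx,dz=x-prev[0],z-prev[1]; print(i,round(t,2),'tx %.3f ty %.3f tz %.3f'%(dx*np.cos(y)/50,dx*np.sin(y)/50,dz/50))
    prev=(x,z)
"
```

```text
1 0.1 tx 0.092 ty -0.013 tz 0.353
2 0.2 tx 0.126 ty -0.018 tz 0.342
3 0.3 tx 0.158 ty -0.023 tz 0.328
4 0.4 tx 0.190 ty -0.028 tz 0.311
5 0.49 tx 0.219 ty -0.032 tz 0.290
6 0.59 tx 0.246 ty -0.036 tz 0.267
7 0.69 tx 0.271 ty -0.040 tz 0.241
8 0.79 tx 0.293 ty -0.043 tz 0.213
9 0.89 tx 0.313 ty -0.046 tz 0.183
10 0.99 tx 0.329 ty -0.048 tz 0.151
11 1.09 tx 0.342 ty -0.050 tz 0.117
12 1.19 tx 0.352 ty -0.051 tz 0.083
13 1.28 tx 0.358 ty -0.052 tz 0.047
14 1.38 tx 0.361 ty -0.053 tz 0.011
15 1.48 tx 0.361 ty -0.053 tz -0.025
16 1.58 tx 0.356 ty -0.052 tz -0.061
```

Gripped: gap 0.339 is 29.5 mm, which matches the 30 mm bar. Folding the cover up.

>>> move_arm --moves '[{"tx": 0.092,"ty": -0.013,"tz": 0.353,"twist": 0,"claw": 0.1},{"tx": 0.126,"ty": -0.018,"tz": 0.342,"twist": 0,"claw": 0.1},{"tx": 0.158,"ty": -0.023,"tz": 0.328,"twist": 0,"claw": 0.1},{"tx": 0.19,"ty": -0.028,"tz": 0.311,"twist": 0,"claw": 0.1},{"tx": 0.219,"ty": -0.032,"tz": 0.29,"twist": 0,"claw": 0.1},{"tx": 0.246,"ty": -0.036,"tz": 0.267,"twist": 0,"claw": 0.1},{"tx": 0.271,"ty": -0.04,"tz": 0.241,"twist": 0,"claw": 0.1},{"tx": 0.293,"ty": -0.043,"tz": 0.213,"twist": 0,"claw": 0.1}]'

```text
time: 5.82
eef_pos: [523.6, 145.3, 196.0]
tcp_rot: [0.002, 0.997, -0.072, -0.002]
wrist_force: [1.7, -2.4, -11.2]
finger_gap: 0.339
finger_force: 30.0
```

>>> move_arm --moves '[{"tx": 0.313,"ty": -0.046,"tz": 0.183,"twist": 0,"claw": 0.1},{"tx": 0.329,"ty": -0.048,"tz": 0.151,"twist": 0,"claw": 0.1},{"tx": 0.342,"ty": -0.05,"tz": 0.117,"twist": 0,"claw": 0.1},{"tx": 0.352,"ty": -0.051,"tz": 0.083,"twist": 0,"claw": 0.1},{"tx": 0.358,"ty": -0.052,"tz": 0.047,"twist": 0,"claw": 0.1},{"tx": 0.361,"ty": -0.053,"tz": 0.011,"twist": 0,"claw": 0.1},{"tx": 0.361,"ty": -0.053,"tz": -0.025,"twist": 0,"claw": 0.1},{"tx": 0.356,"ty": -0.052,"tz": -0.061,"twist": 0,"claw": 0.1},{"tx": 0,"ty": 0,"tz": 0,"twist": 0,"claw": 0.1}]'

```text
time: 6.95
eef_pos: [662.1, 122.4, 219.4]
tcp_rot: [0.003, 0.997, -0.073, -0.003]
wrist_force: [-1.3, -5.9, -6.3]
finger_gap: 0.341
finger_force: 30.0
```

>>> move_arm --moves '[{"tx": 0,"ty": 0,"tz": 0,"twist": 0,"claw": 0.7},{"tx": 0,"ty": 0,"tz": 0,"twist": 0,"claw": 0.7},{"tx": 0,"ty": 0,"tz": 0,"twist": 0,"claw": 0.7},{"tx": 0,"ty": 0,"tz": 0.4,"twist": 0,"claw": 0.7},{"tx": 0,"ty": 0,"tz": 0.7,"twist": 0,"claw": 0.7},{"tx": 0,"ty": 0,"tz": 0.7,"twist": 0,"claw": 0.7},{"tx": -0.1,"ty": -0.8,"tz": 0,"twist": 0,"claw": 0.7},{"tx": -0.1,"ty": -0.8,"tz": 0,"twist": 0,"claw": 0.7},{"tx": -0.5,"ty": -0.8,"tz": 0,"twist": 0,"claw": 0.7},{"tx": -0.5,"ty": -0.8,"tz": 0,"twist": 0,"claw": 0.7}]'

```text
time: 8.2
eef_pos: [603.1, -33.7, 315.1]
tcp_rot: [-0.0, 0.997, -0.071, 0.002]
wrist_force: [-0.3, 0.0, 0.9]
finger_gap: 0.701
finger_force: 0.0
```

>>> move_arm --moves '[{"tx": -0.8,"ty": -0.8,"tz": 0,"twist": 0,"claw": 0.7},{"tx": -0.8,"ty": -0.8,"tz": 0,"twist": 0,"claw": 0.7},{"tx": -0.8,"ty": -0.8,"tz": 0,"twist": 0,"claw": 0.7},{"tx": -0.8,"ty": -0.8,"tz": 0,"twist": 0,"claw": 0.7},{"tx": 0,"ty": -0.4,"tz": 0,"twist": 0,"claw": 0.7},{"tx": 0,"ty": 0,"tz": 0,"twist": 0,"claw": 0.7}]'

```text
time: 8.95
eef_pos: [444.0, -213.8, 314.5]
tcp_rot: [0.0, 0.997, -0.073, 0.001]
wrist_force: [0.4, 1.0, -0.2]
finger_gap: 0.702
finger_force: 0.0
```

```bash
cat >> m.py <<'E'
def wristlook(f):
    s=env.observe(); print(s["time"],s["eef_pos"].round(1))
    C=cal("wrist"); b,d=cams.snapshot("wrist"); cv2.imwrite(f,b); P=cloud("wrist",d,C)
    m=((P[...,2]>24)&(P[...,2]<40)&(d>0)&(P[...,1]>-480)&(P[...,1]<-60)).astype(np.uint8); m=cv2.morphologyEx(m,cv2.MORPH_OPEN,np.ones((3,3)))
    k,l,st,ce=cv2.connectedComponentsWithStats(m); o=[]
    for i in range(1,k):
        if st[i,4]<150: continue
        c=max(cv2.findContours((l==i).astype(np.uint8),0,1)[0],key=len).reshape(-1,2)
        w=np.array([ray(C,u,v,32)[:2] for u,v in c],np.float32)  # top rim on z=32
        (x,y),r=cv2.minEnclosingCircle(w); o.append((x,y,2*r)); print(ce[i].astype(int),st[i,4],"top",np.round([x,y,2*r],1),np.median(P[l==i][:,2]).round(1),b[l==i].mean(0).astype(int))
    return o
E
python3 - <<'E'
from m import *
wristlook("pics/w3.png")
b,d=cams.snapshot("side"); cv2.imwrite("pics/s3.png",b[100:340,180:420])
P=cloud("side",d); 
E
```

```text
8.95 [ 444.  -213.8  314.5]
[442  20] 886 top [ 598.8 -436.9   40. ] 30.5 [ 26 117   7]
[335  33] 831 top [ 603.4 -310.1   39. ] 32.4 [169 188 192]
[264  33] 420 top [ 615.9 -225.2   28.6] 32.3 [167 185 186]
[281 112] 636 top [ 522.9 -233.2   37.9] 32.4 [176 196 203]
[355 115] 349 top [ 506.5 -327.1   29. ] 32.3 [166 186 192]
[204 121] 641 top [ 527.1 -133.8   39. ] 32.4 [174 194 200]
[442 151] 628 top [ 443.5 -436.5   40. ] 30.3 [  3   5 201]
[295 179] 917 top [ 434.3 -239.    48.6] 32.3 [177 198 204]
[357 178] 589 top [ 423.1 -323.3   39.6] 32.2 [167 187 197]
[219 190] 901 top [ 434.8 -135.6   49.1] 32.2 [177 198 202]
[438 219] 528 top [ 349.3 -432.2   40.4] 30.3 [125  39 115]
```

View pics/w3.png

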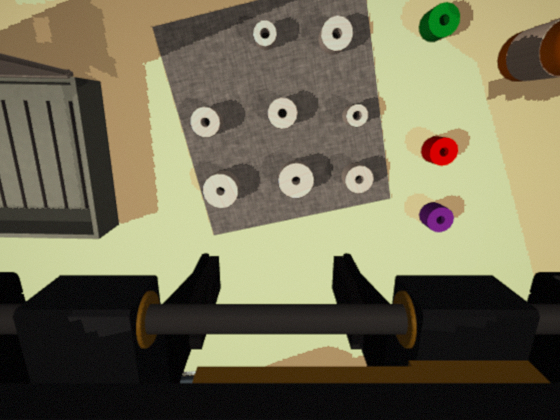

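View pics/s3.png

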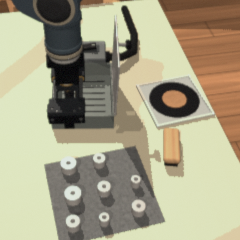

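The wrist view matches the earlier measurements: the 38 mm spacers are at (204,121), (281,112), (335,33) and (357,178). The side crop shows the cover upright and the box open. Picking the first spacer at (527,-134).

>>> move_arm --moves '[{"tx": 0.415,"ty": 0.4,"tz": -0.8,"twist": 0,"claw": 0.7},{"tx": 0.415,"ty": 0.4,"tz": -0.9,"twist": 0,"claw": 0.7},{"tx": 0.415,"ty": 0.4,"tz": -0.9,"twist": 0,"claw": 0.7},{"tx": 0.415,"ty": 0.4,"tz": -0.9,"twist": 0,"claw": 0.7},{"tx": 0,"ty": 0,"tz": -0.9,"twist": 0,"claw": 0.7},{"tx": 0,"ty": 0,"tz": -0.9,"twist": 0,"claw": 0.7},{"tx": 0,"ty": 0,"tz": -0.4,"twist": 0,"claw": 0.7},{"tx": 0,"ty": 0,"tz": 0,"twist": 0,"claw": 0.7}]'

```text
time: 10.05
eef_pos: [525.9, -130.4, 26.5]
tcp_rot: [-0.001, 0.998, -0.07, -0.002]
wrist_force: [0.7, -0.4, -0.4]
finger_gap: 0.699
finger_force: 0.0
```

```bash
python3 - <<'E'
from m import *
s=env.observe(); print(s["eef_pos"]); 
b,d=cams.snapshot("scene"); P=cloud("scene",d); bs,ds=cams.snapshot("side"); Q=cloud("side",ds)
for n,p in(("scene",P),("side",Q)):
    m=(abs(p[...,2]-60)<3)&(p[...,0]>380)&(p[...,0]<680)&(p[...,1]>0)&(p[...,1]<300); q=p[m]; print(n,len(q),cv2.minAreaRect(q[:,:2].astype(np.float32)))
    m=(abs(p[...,2]-150)<60)&(p[...,0]>560)&(p[...,0]<720)&(p[...,1]>0)&(p[...,1]<270);q=p[m]
    if len(q)>20: print("cov",len(q),np.linalg.svd(q-q.mean(0),full_matrices=False)[2][2],q.mean(0))
E
```

```text
[ 525.92194585 -130.36666938   26.52193941]
scene 220 ((529.2252197265625, 169.31723022460938), (287.22357177734375, 211.58050537109375), 80.6794204711914)
cov 2118 [ 0.98596046 -0.16384641 -0.03219191] [629.43575303 138.17593844 150.63167054]
side 153 ((521.9503784179688, 135.77157592773438), (250.3291015625, 209.9055633544922), 80.52096557617188)
cov 136 [-0.98733004  0.15692677  0.02352397] [623.00820794 133.55250437 154.75294529]
```

>>> move_arm --moves '[{"tx": 0.02,"ty": -0.07,"tz": -0.37,"twist": 0,"claw": 0.7},{"tx": 0,"ty": 0,"tz": 0,"twist": 0,"claw": 0.2},{"tx": 0,"ty": 0,"tz": 0,"twist": 0,"claw": 0.2},{"tx": 0,"ty": 0,"tz": 0,"twist": 0,"claw": 0.2},{"tx": 0,"ty": 0,"tz": 0,"twist": 0,"claw": 0.2},{"tx": 0,"ty": 0,"tz": 0,"twist": 0,"claw": 0.2}]'

```text
time: 10.9
eef_pos: [527.5, -136.5, 10.0]
tcp_rot: [0.0, 0.997, -0.072, 0.0]
wrist_force: [-0.4, 0.3, 2.1]
finger_gap: 0.428
finger_force: 30.0
```

>>> move_arm --moves '[{"tx": 0,"ty": 0,"tz": 0.6,"twist": 0,"claw": 0.2},{"tx": 0,"ty": 0,"tz": 0.9,"twist": 0,"claw": 0.2},{"tx": -0.06,"ty": 0.87,"tz": 0.6,"twist": 0,"claw": 0.2},{"tx": -0.06,"ty": 0.87,"tz": 0,"twist": 0,"claw": 0.2},{"tx": -0.06,"ty": 0.87,"tz": 0,"twist": 0,"claw": 0.2},{"tx": -0.06,"ty": 0.87,"tz": 0,"twist": 0,"claw": 0.2},{"tx": -0.06,"ty": 0.87,"tz": 0,"twist": 0,"claw": 0.2},{"tx": -0.06,"ty": 0.87,"tz": 0,"twist": 0,"claw": 0.2},{"tx": -0.06,"ty": 0.87,"tz": 0,"twist": 0,"claw": 0.2},{"tx": 0,"ty": 0,"tz": 0,"twist": 0,"claw": 0.2}]'

```text
time: 12.15
eef_pos: [505.3, 172.5, 114.8]
tcp_rot: [-0.001, 0.998, -0.068, 0.0]
wrist_force: [0.8, 0.2, -0.7]
finger_gap: 0.431
finger_force: 30.0
```

>>> move_arm --moves '[{"tx": 0,"ty": 0,"tz": -0.8,"twist": 0,"claw": 0.2},{"tx": 0,"ty": 0,"tz": -0.7,"twist": 0,"claw": 0.2},{"tx": 0,"ty": 0,"tz": -0.3,"twist": 0,"claw": 0.2},{"tx": 0,"ty": 0,"tz": -0.16,"twist": 0,"claw": 0.2},{"tx": 0,"ty": 0,"tz": 0,"twist": 0,"claw": 0.2}]'

```text
time: 12.78
eef_pos: [506.6, 168.0, 16.9]
tcp_rot: [-0.0, 0.997, -0.072, 0.0]
wrist_force: [-1.0, -0.2, -0.0]
finger_gap: 0.431
finger_force: 30.0
```

>>> move_arm --moves '[{"tx": 0,"ty": 0,"tz": -0.05,"twist": 0,"claw": 0.2},{"tx": 0,"ty": 0,"tz": 0,"twist": 0,"claw": 0.2},{"tx": 0,"ty": 0,"tz": 0,"twist": 0,"claw": 0.58},{"tx": 0,"ty": 0,"tz": 0,"twist": 0,"claw": 0.58},{"tx": 0,"ty": 0,"tz": 0.4,"twist": 0,"claw": 0.58},{"tx": 0,"ty": 0,"tz": 0.8,"twist": 0,"claw": 0.58},{"tx": 0,"ty": 0,"tz": 0.8,"twist": 0,"claw": 0.58}]'

```text
time: 13.65
eef_pos: [506.0, 168.0, 115.1]
tcp_rot: [0.0, 0.997, -0.072, -0.0]
wrist_force: [0.1, -0.2, 0.3]
finger_gap: 0.574
finger_force: 0.0
```

>>> move_arm --moves '[{"tx": 0.04,"ty": -0.9,"tz": 0,"twist": 0,"claw": 0.7},{"tx": 0.04,"ty": -0.9,"tz": 0,"twist": 0,"claw": 0.7},{"tx": 0.04,"ty": -0.9,"tz": 0,"twist": 0,"claw": 0.7},{"tx": 0.04,"ty": -0.9,"tz": 0,"twist": 0,"claw": 0.7},{"tx": 0.04,"ty": -0.9,"tz": 0,"twist": 0,"claw": 0.7},{"tx": 0.04,"ty": -0.9,"tz": 0,"twist": 0,"claw": 0.7},{"tx": 0.04,"ty": -0.9,"tz": 0,"twist": 0,"claw": 0.7},{"tx": 0.04,"ty": -0.9,"tz": 0,"twist": 0,"claw": 0.7},{"tx": 0.04,"ty": -0.82,"tz": 0,"twist": 0,"claw": 0.7},{"tx": 0,"ty": 0,"tz": 0,"twist": 0,"claw": 0.7}]'

```text
time: 14.9
eef_pos: [523.5, -237.4, 114.0]
tcp_rot: [0.001, 0.997, -0.075, 0.0]
wrist_force: [-1.1, 1.0, 0.2]
finger_gap: 0.7
finger_force: 0.0
```

```bash
cat > chk.py <<'E'
from m import *
print(env.observe()["eef_pos"].round(1))
for n in("side","scene"):
    b,d=cams.snapshot(n)
    for o in tops(n,b,d,box=(350,680,-380,-90)): print(*o[:9])
    for o in tops(n,b,d,31,42,box=(390,640,20,280)): 
        if o[3]<400: print("box",*o[:9])
E
python3 chk.py
```

```text
[ 523.5 -237.4  114. ]
side 248 262 168 434.7 -135.6 50.3 35.7 [215 223 216]
side 315 279 65 616.8 -226.5 29.0 35.7 [178 191 194]
side 283 286 100 521.8 -235.9 37.8 35.9 [194 207 206]
side 252 292 200 432.8 -240.6 49.0 35.8 [210 220 214]
side 317 305 128 603.3 -310.9 40.3 35.8 [180 193 199]
side 283 316 72 506.0 -328.8 27.9 35.7 [191 204 203]
side 252 320 139 423.7 -326.2 40.8 35.9 [200 212 210]
box side 241 220 46 433.2 27.6 67.3 41.3 [77 84 83]
scene 221 179 36 423.7 -316.6 42.9 34.5 [139 152 160]
scene 239 187 71 436.6 -233.0 54.0 34.3 [148 161 171]
scene 208 190 25 509.6 -322.4 32.2 34.3 [139 150 159]
scene 262 194 78 435.4 -128.7 50.8 35.0 [149 162 172]
scene 227 199 48 524.0 -228.5 38.3 35.4 [145 157 166]
scene 197 206 56 606.7 -304.2 45.2 34.4 [140 151 160]
scene 215 215 29 616.2 -220.2 29.3 35.2 [143 155 163]
box scene 358 222 52 437.5 243.2 70.8 42.0 [60 65 64]
box scene 308 245 144 621.1 135.7 233.4 42.0 [60 65 64]
```

>>> move_arm --moves '[{"tx": 0,"ty": 0,"tz": -0.8,"twist": 0,"claw": 0.7},{"tx": 0,"ty": 0,"tz": -0.8,"twist": 0,"claw": 0.7},{"tx": 0,"ty": 0,"tz": -0.4,"twist": 0,"claw": 0.7},{"tx": 0,"ty": 0,"tz": -0.12,"twist": 0,"claw": 0.7},{"tx": 0,"ty": 0,"tz": 0,"twist": 0,"claw": 0.2},{"tx": 0,"ty": 0,"tz": 0,"twist": 0,"claw": 0.2},{"tx": 0,"ty": 0,"tz": 0,"twist": 0,"claw": 0.2},{"tx": 0,"ty": 0,"tz": 0,"twist": 0,"claw": 0.2},{"tx": 0,"ty": 0,"tz": 0,"twist": 0,"claw": 0.2}]'

```text
time: 16.12
eef_pos: [524.8, -233.2, 9.1]
tcp_rot: [0.0, 0.997, -0.072, 0.001]
wrist_force: [0.2, -0.3, 6.7]
finger_gap: 0.428
finger_force: 30.0
```

>>> move_arm --moves '[{"tx": 0,"ty": 0,"tz": 0.6,"twist": 0,"claw": 0.2},{"tx": 0,"ty": 0,"tz": 0.9,"twist": 0,"claw": 0.2},{"tx": -0.09,"ty": 0.88,"tz": 0.6,"twist": 0,"claw": 0.2},{"tx": -0.09,"ty": 0.88,"tz": 0,"twist": 0,"claw": 0.2},{"tx": -0.09,"ty": 0.88,"tz": 0,"twist": 0,"claw": 0.2},{"tx": -0.09,"ty": 0.88,"tz": 0,"twist": 0,"claw": 0.2},{"tx": -0.09,"ty": 0.88,"tz": 0,"twist": 0,"claw": 0.2},{"tx": -0.09,"ty": 0.88,"tz": 0,"twist": 0,"claw": 0.2},{"tx": -0.09,"ty": 0.88,"tz": 0,"twist": 0,"claw": 0.2},{"tx": 0,"ty": 0,"tz": 0,"twist": 0,"claw": 0.2}]'

```text
time: 17.38
eef_pos: [492.0, 79.1, 113.2]
tcp_rot: [-0.001, 0.998, -0.068, -0.0]
wrist_force: [0.5, -0.8, -1.6]
finger_gap: 0.43
finger_force: 30.0
```

>>> move_arm --moves '[{"tx": 0,"ty": 0,"tz": -0.8,"twist": 0,"claw": 0.2},{"tx": 0,"ty": 0,"tz": -0.7,"twist": 0,"claw": 0.2},{"tx": 0,"ty": 0,"tz": -0.3,"twist": 0,"claw": 0.2},{"tx": 0,"ty": 0,"tz": -0.16,"twist": 0,"claw": 0.2},{"tx": 0,"ty": 0,"tz": 0,"twist": 0,"claw": 0.2}]'

```text
time: 18.0
eef_pos: [493.1, 74.8, 15.3]
tcp_rot: [0.0, 0.997, -0.072, 0.0]
wrist_force: [1.0, 0.6, 0.0]
finger_gap: 0.429
finger_force: 30.0
```

>>> move_arm --moves '[{"tx": 0,"ty": 0,"tz": -0.04,"twist": 0,"claw": 0.2},{"tx": 0,"ty": 0,"tz": 0,"twist": 0,"claw": 0.2},{"tx": 0,"ty": 0,"tz": 0,"twist": 0,"claw": 0.58},{"tx": 0,"ty": 0,"tz": 0,"twist": 0,"claw": 0.58},{"tx": 0,"ty": 0,"tz": 0.4,"twist": 0,"claw": 0.58},{"tx": 0,"ty": 0,"tz": 0.8,"twist": 0,"claw": 0.58},{"tx": 0,"ty": 0,"tz": 0.8,"twist": 0,"claw": 0.58}]'

```text
time: 18.88
eef_pos: [492.4, 75.0, 114.1]
tcp_rot: [0.0, 0.997, -0.072, -0.0]
wrist_force: [0.6, 0.1, 0.2]
finger_gap: 0.582
finger_force: 0.0
```

>>> move_arm --moves '[{"tx": 0.24,"ty": -0.84,"tz": 0,"twist": 0,"claw": 0.7},{"tx": 0.24,"ty": -0.84,"tz": 0,"twist": 0,"claw": 0.7},{"tx": 0.24,"ty": -0.84,"tz": 0,"twist": 0,"claw": 0.7},{"tx": 0.24,"ty": -0.84,"tz": 0,"twist": 0,"claw": 0.7},{"tx": 0.24,"ty": -0.84,"tz": 0,"twist": 0,"claw": 0.7},{"tx": 0.24,"ty": -0.84,"tz": 0,"twist": 0,"claw": 0.7},{"tx": 0.24,"ty": -0.84,"tz": 0,"twist": 0,"claw": 0.7},{"tx": 0.24,"ty": -0.84,"tz": 0,"twist": 0,"claw": 0.7},{"tx": 0.24,"ty": -0.84,"tz": 0,"twist": 0,"claw": 0.7},{"tx": 0,"ty": 0,"tz": 0,"twist": 0,"claw": 0.7}]'

```text
time: 20.12
eef_pos: [600.1, -308.1, 112.6]
tcp_rot: [0.001, 0.997, -0.075, 0.0]
wrist_force: [0.5, -0.0, 0.8]
finger_gap: 0.703
finger_force: 0.0
```

```bash
python3 chk.py
```

```text
[ 600.1 -308.1  112.6]
side 248 262 166 433.9 -135.6 51.4 35.8 [218 226 220]
side 252 292 198 434.6 -239.9 50.8 35.6 [216 225 219]
side 318 307 85 603.7 -314.3 36.7 35.9 [190 203 208]
side 283 316 76 506.2 -328.4 28.6 35.3 [195 207 207]
side 252 320 144 422.0 -324.7 40.6 35.9 [207 218 216]
box side 257 189 75 505.5 168.3 42.0 40.7 [199 210 205]
box side 257 208 81 490.6 75.0 40.3 41.8 [203 213 208]
box side 244 220 65 445.9 25.9 93.3 41.9 [81 89 88]
scene 221 179 43 423.7 -318.6 40.9 34.2 [142 155 164]
scene 238 186 77 433.2 -233.2 55.3 35.5 [148 161 171]
scene 262 194 77 435.6 -128.1 52.7 34.7 [148 161 171]
scene 197 206 55 605.8 -306.0 40.2 35.1 [147 159 168]
scene 215 215 30 616.7 -219.7 31.5 32.8 [141 153 161]
box scene 357 222 53 436.5 242.9 71.1 41.8 [60 65 64]
box scene 314 248 170 612.3 149.2 258.9 41.9 [59 64 63]
```

Both placed spacers stand at their spots, and M3 is unchanged at (603,-310). Picking it.

>>> move_arm --moves '[{"tx": 0.04,"ty": -0.1,"tz": -0.8,"twist": 0,"claw": 0.7},{"tx": 0,"ty": 0,"tz": -0.8,"twist": 0,"claw": 0.7},{"tx": 0,"ty": 0,"tz": -0.36,"twist": 0,"claw": 0.7},{"tx": 0,"ty": 0,"tz": -0.12,"twist": 0,"claw": 0.7},{"tx": 0,"ty": 0,"tz": 0,"twist": 0,"claw": 0.2},{"tx": 0,"ty": 0,"tz": 0,"twist": 0,"claw": 0.2},{"tx": 0,"ty": 0,"tz": 0,"twist": 0,"claw": 0.2},{"tx": 0,"ty": 0,"tz": 0,"twist": 0,"claw": 0.2},{"tx": 0,"ty": 0,"tz": 0,"twist": 0,"claw": 0.2}]'

```text
time: 21.35
eef_pos: [603.4, -308.5, 10.3]
tcp_rot: [0.0, 0.997, -0.072, 0.001]
wrist_force: [-0.1, 0.1, 5.5]
finger_gap: 0.424
finger_force: 30.0
```

>>> move_arm --moves '[{"tx": 0,"ty": 0,"tz": 0.6,"twist": 0,"claw": 0.2},{"tx": 0,"ty": 0,"tz": 0.9,"twist": 0,"claw": 0.2},{"tx": -0.28,"ty": 0.88,"tz": 0.6,"twist": 0,"claw": 0.2},{"tx": -0.28,"ty": 0.88,"tz": 0,"twist": 0,"claw": 0.2},{"tx": -0.28,"ty": 0.88,"tz": 0,"twist": 0,"claw": 0.2},{"tx": -0.28,"ty": 0.88,"tz": 0,"twist": 0,"claw": 0.2},{"tx": -0.28,"ty": 0.88,"tz": 0,"twist": 0,"claw": 0.2},{"tx": -0.28,"ty": 0.88,"tz": 0,"twist": 0,"claw": 0.2},{"tx": -0.28,"ty": 0.88,"tz": 0,"twist": 0,"claw": 0.2},{"tx": -0.28,"ty": 0.88,"tz": 0,"twist": 0,"claw": 0.2}]'

```text
time: 22.6
eef_pos: [489.8, 45.4, 114.0]
tcp_rot: [0.0, 0.997, -0.072, -0.0]
wrist_force: [-0.1, 0.3, -0.8]
finger_gap: 0.431
finger_force: 30.0
```

>>> move_arm --moves '[{"tx": -0.2,"ty": 0.88,"tz": 0,"twist": 0,"claw": 0.2},{"tx": -0.2,"ty": 0.88,"tz": 0,"twist": 0,"claw": 0.2},{"tx": -0.1,"ty": 0.88,"tz": 0,"twist": 0,"claw": 0.2},{"tx": 0,"ty": 0,"tz": 0,"twist": 0,"claw": 0.2},{"tx": 0,"ty": 0,"tz": 0,"twist": 0,"claw": 0.2}]'

```text
time: 23.22
eef_pos: [465.5, 175.2, 113.8]
tcp_rot: [0.001, 0.997, -0.072, -0.0]
wrist_force: [-0.4, -0.2, -1.0]
finger_gap: 0.43
finger_force: 30.0
```

>>> move_arm --moves '[{"tx": -0.1,"ty": 0.01,"tz": 0,"twist": 0,"claw": 0.2},{"tx": 0,"ty": 0,"tz": -0.8,"twist": 0,"claw": 0.2},{"tx": 0,"ty": 0,"tz": -0.7,"twist": 0,"claw": 0.2},{"tx": 0,"ty": 0,"tz": -0.3,"twist": 0,"claw": 0.2},{"tx": 0,"ty": 0,"tz": -0.14,"twist": 0,"claw": 0.2},{"tx": 0,"ty": 0,"tz": 0,"twist": 0,"claw": 0.2}]'

```text
time: 23.98
eef_pos: [461.2, 176.5, 17.5]
tcp_rot: [-0.0, 0.997, -0.072, 0.0]
wrist_force: [0.3, 1.3, -0.4]
finger_gap: 0.431
finger_force: 30.0
```

>>> move_arm --moves '[{"tx": 0,"ty": 0,"tz": -0.055,"twist": 0,"claw": 0.2},{"tx": 0,"ty": 0,"tz": 0,"twist": 0,"claw": 0.2},{"tx": 0,"ty": 0,"tz": 0,"twist": 0,"claw": 0.58},{"tx": 0,"ty": 0,"tz": 0,"twist": 0,"claw": 0.58},{"tx": 0,"ty": 0,"tz": 0.4,"twist": 0,"claw": 0.58},{"tx": 0,"ty": 0,"tz": 0.8,"twist": 0,"claw": 0.58},{"tx": 0,"ty": 0,"tz": 0.8,"twist": 0,"claw": 0.58},{"tx": 0,"ty": -0.83,"tz": 0,"twist": 0,"claw": 0.7},{"tx": 0,"ty": -0.83,"tz": 0,"twist": 0,"claw": 0.7},{"tx": 0,"ty": -0.84,"tz": 0,"twist": 0,"claw": 0.7}]'

```text
time: 25.22
eef_pos: [460.7, 50.4, 114.7]
tcp_rot: [0.0, 0.997, -0.071, 0.0]
wrist_force: [0.2, 0.1, 1.1]
finger_gap: 0.694
finger_force: 0.0
```

>>> move_arm --moves '[{"tx": 0,"ty": -0.83,"tz": 0,"twist": 0,"claw": 0.7},{"tx": 0,"ty": -0.83,"tz": 0,"twist": 0,"claw": 0.7},{"tx": 0,"ty": -0.83,"tz": 0,"twist": 0,"claw": 0.7},{"tx": -0.1,"ty": -0.83,"tz": 0,"twist": 0,"claw": 0.7},{"tx": -0.1,"ty": -0.83,"tz": 0,"twist": 0,"claw": 0.7},{"tx": -0.15,"ty": -0.83,"tz": 0,"twist": 0,"claw": 0.7},{"tx": -0.2,"ty": -0.84,"tz": 0,"twist": 0,"claw": 0.7},{"tx": -0.2,"ty": -0.84,"tz": 0,"twist": 0,"claw": 0.7},{"tx": 0,"ty": -0.84,"tz": 0,"twist": 0,"claw": 0.7},{"tx": 0,"ty": 0,"tz": 0,"twist": 0,"claw": 0.7}]'

```text
time: 26.48
eef_pos: [422.4, -327.3, 114.4]
tcp_rot: [0.001, 0.997, -0.075, 0.0]
wrist_force: [-0.4, -0.6, -0.1]
finger_gap: 0.698
finger_force: 0.0
```

```bash
python3 chk.py
```

```text
[ 422.4 -327.3  114.4]
side 315 278 62 616.2 -225.8 28.8 35.8 [186 199 202]
side 248 294 39 425.1 -243.4 34.8 35.2 [203 213 205]
side 283 316 74 505.3 -328.6 28.4 35.9 [196 208 208]
side 252 324 55 421.8 -332.5 34.1 35.5 [185 197 196]
box side 268 168 99 556.7 267.9 152.7 41.9 [69 76 75]
box side 258 188 59 506.5 170.1 40.9 40.6 [200 212 207]
scene 221 179 46 425.3 -318.5 43.9 35.9 [140 153 162]
scene 238 186 71 432.1 -235.5 54.3 35.2 [148 161 170]
scene 208 190 25 508.1 -326.1 30.5 34.6 [136 147 155]
scene 262 194 79 436.5 -127.1 53.3 35.2 [146 159 168]
scene 215 215 31 619.0 -220.3 29.4 34.8 [137 148 156]
box scene 358 222 50 438.8 243.5 69.5 41.9 [59 65 64]
box scene 309 246 151 619.1 135.1 232.8 41.9 [59 64 63]
```

>>> move_arm --moves '[{"tx": 0,"ty": 0,"tz": -0.8,"twist": 0,"claw": 0.7},{"tx": 0,"ty": 0,"tz": -0.8,"twist": 0,"claw": 0.7},{"tx": 0,"ty": 0,"tz": -0.4,"twist": 0,"claw": 0.7},{"tx": 0,"ty": 0,"tz": -0.12,"twist": 0,"claw": 0.7},{"tx": 0,"ty": 0,"tz": 0,"twist": 0,"claw": 0.2},{"tx": 0,"ty": 0,"tz": 0,"twist": 0,"claw": 0.2},{"tx": 0,"ty": 0,"tz": 0,"twist": 0,"claw": 0.2},{"tx": 0,"ty": 0,"tz": 0,"twist": 0,"claw": 0.2},{"tx": 0,"ty": 0,"tz": 0,"twist": 0,"claw": 0.2}]'

```text
time: 27.7
eef_pos: [423.7, -323.8, 9.2]
tcp_rot: [0.0, 0.997, -0.072, 0.001]
wrist_force: [-0.6, 0.3, 5.7]
finger_gap: 0.433
finger_force: 30.0
```

>>> move_arm --moves '[{"tx": 0,"ty": 0,"tz": 0.6,"twist": 0,"claw": 0.2},{"tx": 0,"ty": 0,"tz": 0.9,"twist": 0,"claw": 0.2},{"tx": 0.1,"ty": 0.9,"tz": 0.6,"twist": 0,"claw": 0.2},{"tx": 0.1,"ty": 0.9,"tz": 0,"twist": 0,"claw": 0.2},{"tx": 0.1,"ty": 0.9,"tz": 0,"twist": 0,"claw": 0.2},{"tx": 0.1,"ty": 0.9,"tz": 0,"twist": 0,"claw": 0.2},{"tx": 0.06,"ty": 0.9,"tz": 0,"twist": 0,"claw": 0.2},{"tx": 0,"ty": 0.9,"tz": 0,"twist": 0,"claw": 0.2},{"tx": 0,"ty": 0.9,"tz": 0,"twist": 0,"claw": 0.2},{"tx": 0,"ty": 0.9,"tz": 0,"twist": 0,"claw": 0.2}]'

```text
time: 28.95
eef_pos: [445.9, 37.8, 113.4]
tcp_rot: [0.0, 0.997, -0.072, 0.0]
wrist_force: [0.8, 0.3, -0.4]
finger_gap: 0.43
finger_force: 30.0
```

>>> move_arm --moves '[{"tx": 0,"ty": 0.9,"tz": 0,"twist": 0,"claw": 0.2},{"tx": 0,"ty": 0,"tz": 0,"twist": 0,"claw": 0.2},{"tx": 0,"ty": 0,"tz": 0,"twist": 0,"claw": 0.2}]'

```text
time: 29.32
eef_pos: [445.9, 80.8, 113.2]
tcp_rot: [0.0, 0.997, -0.072, -0.0]
wrist_force: [-0.1, -1.1, -0.6]
finger_gap: 0.425
finger_force: 30.0
```

>>> move_arm --moves '[{"tx": 0,"ty": 0,"tz": -0.8,"twist": 0,"claw": 0.2},{"tx": 0,"ty": 0,"tz": -0.7,"twist": 0,"claw": 0.2},{"tx": 0,"ty": 0,"tz": -0.3,"twist": 0,"claw": 0.2},{"tx": 0,"ty": 0,"tz": -0.14,"twist": 0,"claw": 0.2},{"tx": 0,"ty": 0,"tz": 0,"twist": 0,"claw": 0.2}]'

```text
time: 29.95
eef_pos: [446.7, 81.3, 16.7]
tcp_rot: [0.0, 0.997, -0.072, 0.0]
wrist_force: [1.8, -0.8, -1.0]
finger_gap: 0.43
finger_force: 30.0
```

>>> move_arm --moves '[{"tx": 0,"ty": 0,"tz": -0.05,"twist": 0,"claw": 0.2},{"tx": 0,"ty": 0,"tz": 0,"twist": 0,"claw": 0.2},{"tx": 0,"ty": 0,"tz": 0,"twist": 0,"claw": 0.58},{"tx": 0,"ty": 0,"tz": 0,"twist": 0,"claw": 0.58},{"tx": 0,"ty": 0,"tz": 0.4,"twist": 0,"claw": 0.58},{"tx": 0,"ty": 0,"tz": 0.8,"twist": 0,"claw": 0.58},{"tx": 0,"ty": 0,"tz": 0.9,"twist": 0,"claw": 0.58},{"tx": 0,"ty": 0,"tz": 0.9,"twist": 0,"claw": 0.58},{"tx": 0,"ty": 0,"tz": 0.9,"twist": 0,"claw": 0.58},{"tx": 0,"ty": 0,"tz": 0.9,"twist": 0,"claw": 0.58}]'

```text
time: 31.2
eef_pos: [445.8, 81.5, 255.5]
tcp_rot: [0.0, 0.997, -0.072, 0.0]
wrist_force: [1.1, 0.3, -0.7]
finger_gap: 0.579
finger_force: 0.0
```

>>> move_arm --moves '[{"tx": 0,"ty": 0,"tz": 0.9,"twist": 0,"claw": 0.6},{"tx": -0.2,"ty": 0,"tz": 0.5,"twist": 0,"claw": 0.6},{"tx": 0,"ty": 0,"tz": 0,"twist": 0,"claw": 0.6}]'

```text
time: 31.58
eef_pos: [436.7, 81.9, 325.8]
tcp_rot: [-0.0, 0.997, -0.072, 0.002]
wrist_force: [0.5, 0.4, -0.8]
finger_gap: 0.596
finger_force: 0.0
```

```bash
python3 - <<'E'
from m import *
s=env.observe(); print(s["eef_pos"].round(1))
C=cal("wrist"); b,d=cams.snapshot("wrist"); P=cloud("wrist",d,C)
bs,ds=cams.snapshot("side"); sc,dsc=cams.snapshot("scene")
cv2.imwrite("pics/all4.png",np.hstack([cv2.resize(b,(420,315)),cv2.resize(bs[130:350,200:380],(320,391))[:315]]))
m=((P[...,2]>30)&(P[...,2]<42)&(d>0)).astype(np.uint8); m=cv2.morphologyEx(m,cv2.MORPH_OPEN,np.ones((3,3)))
k,l,st,ce=cv2.connectedComponentsWithStats(m)
for i in range(1,k):
    if st[i,4]>150: q=P[l==i]; print(ce[i].astype(int),st[i,4],cv2.minEnclosingCircle(q[:,:2].astype(np.float32)),np.median(q[:,2]).round(1))
Q=cloud("scene",dsc); m=(abs(Q[...,2]-150)<60)&(Q[...,0]>560)&(Q[...,0]<720)&(Q[...,1]>0)&(Q[...,1]<270);q=Q[m]; q=q-q.mean(0); print(np.linalg.svd(q,full_matrices=False)[2][2])
for n,bb,dd in(("side",bs,ds),("scene",sc,dsc)):
  for o in tops(n,bb,dd,box=(350,680,-380,-90)): print(*o[:9])
E
```

```text
[436.7  81.9 325.8]
[121 111] 592 ((540.6012573242188, 269.12408447265625), 95.10572814941406) 36.1
[204 133] 609 ((505.2981872558594, 168.55413818359375), 19.158788681030273) 36.3
[274 133] 580 ((491.281982421875, 75.4122314453125), 18.73818588256836) 36.4
[512 142] 951 ((433.4735412597656, -239.1080322265625), 24.333343505859375) 32.5
[433 153] 915 ((434.3291320800781, -134.49693298339844), 23.991168975830078) 32.4
[204 166] 564 ((461.8558349609375, 176.5595245361328), 19.01032257080078) 36.2
[275 168] 539 ((445.643798828125, 81.98046112060547), 18.86292839050293) 36.3
[ 0.9860062  -0.16377055 -0.03116064]
side 247 262 170 433.3 -136.0 49.3 35.9 [201 210 203]
side 315 278 62 616.3 -225.6 29.9 35.9 [169 182 185]
side 252 292 195 433.8 -241.0 49.7 35.9 [199 211 203]
side 283 316 73 505.7 -327.5 29.9 35.7 [117 125 133]
scene 238 186 69 434.0 -233.1 58.7 35.4 [146 159 168]
scene 262 194 76 436.4 -130.1 52.3 35.4 [148 160 170]
scene 215 215 30 617.1 -222.0 27.2 34.8 [140 152 159]
```

View pics/all4.png

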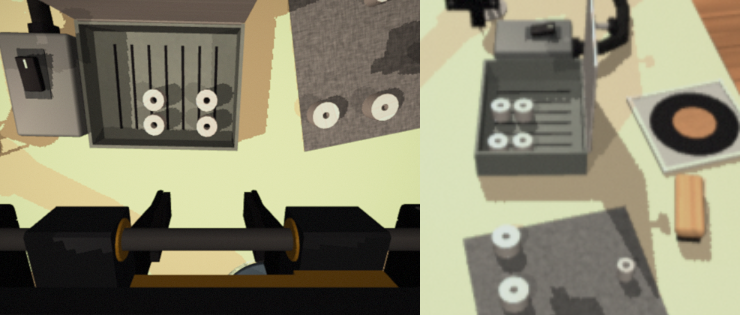

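All four stand in the box with their tops at z≈36, as they should, and the cover is upright. The 28 and 48 mm ones are still on the mat. Now back to the handle.

>>> move_arm --moves '[{"tx": 0.75,"ty": 0.135,"tz": 0,"twist": 0,"claw": 0.8},{"tx": 0.75,"ty": 0.135,"tz": 0,"twist": 0,"claw": 0.8},{"tx": 0.75,"ty": 0.135,"tz": 0,"twist": 0,"claw": 0.8},{"tx": 0.75,"ty": 0.135,"tz": 0,"twist": 0,"claw": 0.8},{"tx": 0.75,"ty": 0.135,"tz": 0,"twist": 0,"claw": 0.8},{"tx": 0.75,"ty": 0.135,"tz": 0,"twist": 0,"claw": 0.8},{"tx": 0,"ty": 0,"tz": 0,"twist": 0,"claw": 0.8}]'

```text
time: 32.6
eef_pos: [662.4, 122.1, 319.9]
tcp_rot: [0.0, 0.997, -0.072, -0.002]
wrist_force: [0.4, 0.1, -1.0]
finger_gap: 0.803
finger_force: 0.0
```

>>> move_arm --moves '[{"tx": 0,"ty": 0,"tz": -0.6,"twist": 0,"claw": 0.8},{"tx": 0,"ty": 0,"tz": -0.7,"twist": 0,"claw": 0.8},{"tx": 0,"ty": 0,"tz": -0.5,"twist": 0,"claw": 0.8},{"tx": 0,"ty": 0,"tz": -0.2,"twist": 0,"claw": 0.8},{"tx": 0,"ty": 0,"tz": 0,"twist": 0,"claw": 0.1},{"tx": 0,"ty": 0,"tz": 0,"twist": 0,"claw": 0.1},{"tx": 0,"ty": 0,"tz": 0,"twist": 0,"claw": 0.1},{"tx": 0,"ty": 0,"tz": 0,"twist": 0,"claw": 0.1},{"tx": 0,"ty": 0,"tz": 0,"twist": 0,"claw": 0.1},{"tx": 0,"ty": 0,"tz": 0,"twist": 0,"claw": 0.1}]'

```text
time: 33.85
eef_pos: [661.4, 122.6, 224.3]
tcp_rot: [-0.0, 0.997, -0.072, 0.0]
wrist_force: [-0.4, 1.7, 0.9]
finger_gap: 0.34
finger_force: 30.0
```

>>> move_arm --moves '[{"tx": -0.356,"ty": 0.052,"tz": 0.061,"twist": 0,"claw": 0.1},{"tx": -0.361,"ty": 0.053,"tz": 0.025,"twist": 0,"claw": 0.1},{"tx": -0.361,"ty": 0.053,"tz": -0.011,"twist": 0,"claw": 0.1},{"tx": -0.358,"ty": 0.052,"tz": -0.047,"twist": 0,"claw": 0.1},{"tx": -0.352,"ty": 0.051,"tz": -0.083,"twist": 0,"claw": 0.1},{"tx": -0.342,"ty": 0.05,"tz": -0.117,"twist": 0,"claw": 0.1}]'

```text
time: 34.6
eef_pos: [556.7, 139.8, 218.4]
tcp_rot: [-0.002, 0.997, -0.071, 0.004]
wrist_force: [1.0, 3.4, 6.6]
finger_gap: 0.341
finger_force: 30.0
```

>>> move_arm --moves '[{"tx": -0.329,"ty": 0.048,"tz": -0.151,"twist": 0,"claw": 0.1},{"tx": -0.313,"ty": 0.046,"tz": -0.183,"twist": 0,"claw": 0.1},{"tx": -0.293,"ty": 0.043,"tz": -0.213,"twist": 0,"claw": 0.1},{"tx": -0.271,"ty": 0.04,"tz": -0.241,"twist": 0,"claw": 0.1},{"tx": -0.172,"ty": 0.025,"tz": -0.187,"twist": 0,"claw": 0.1},{"tx": 0,"ty": 0,"tz": 0,"twist": 0,"claw": 0.1}]'

```text
time: 35.35
eef_pos: [483.9, 151.8, 167.1]
tcp_rot: [-0.002, 0.998, -0.07, -0.001]
wrist_force: [-4.6, 7.4, 3.7]
finger_gap: 0.342
finger_force: 30.0
```

>>> move_arm --moves '[{"tx": 0,"ty": 0,"tz": 0,"twist": 0,"claw": 0.8},{"tx": 0,"ty": 0,"tz": 0,"twist": 0,"claw": 0.8},{"tx": 0,"ty": 0,"tz": 0,"twist": 0,"claw": 0.8},{"tx": 0,"ty": 0,"tz": 0,"twist": 0,"claw": 0.8},{"tx": 0,"ty": 0,"tz": 0.5,"twist": 0,"claw": 0.8},{"tx": 0,"ty": 0,"tz": 0.9,"twist": 0,"claw": 0.8},{"tx": 0,"ty": 0,"tz": 0.9,"twist": 0,"claw": 0.8},{"tx": 0,"ty": 0,"tz": 0,"twist": 0,"claw": 0.8}]'

```text
time: 36.35
eef_pos: [487.9, 148.4, 285.2]
tcp_rot: [-0.001, 0.997, -0.072, 0.004]
wrist_force: [0.2, -0.0, -0.3]
finger_gap: 0.798
finger_force: 0.0
```

```bash
python3 - <<'E'
from m import *
print(env.observe()["eef_pos"].round(1),env.observe()["joints"].round(2))
for n in("wrist","scene","side"):
    C=cal(n); b,d=cams.snapshot(n); P=cloud(n,d,C)
    e=np.array([.9895,-.1445]); xd=(P[...,:2]-[525,147])@e; yd=(P[...,:2]-[525,147])@np.array([.1445,.9895])
    m=(d>0)&(xd>-70)&(xd<85)&(abs(yd)>25)&(abs(yd)<115)&(P[...,2]>72)&(P[...,2]<175)
    q=np.c_[xd[m],P[...,2][m]]
    if len(q)>50:
        k=np.polyfit(q[:,0],q[:,1],1); r=q[:,1]-np.polyval(k,q[:,0]); g=abs(r)<8; k=np.polyfit(q[g,0],q[g,1],1); print(n,g.sum(),len(q),"theta",-np.arctan(k[0]),"z at hinge",np.polyval(k,101))
    m=((xd>-20)&(xd<60)&(yd>170)&(yd<220)&(P[...,2]>80)&(P[...,2]<105)); q=P[m]
    if len(q)>20: print(n,"rocker",len(q),q.mean(0).round(1),np.median(xd[m]).round(),np.median(yd[m]).round(),[q[(xd[m]>a)&(xd[m]<a+10)][:,2].mean().round(1) for a in(-5,5,15,25,35)], q.min(0).round(),q.max(0).round())
b,_=cams.snapshot("side"); w,_=cams.snapshot("wrist")
cv2.imwrite("pics/cov.png",np.hstack([cv2.resize(w,(400,300)),cv2.resize(b[100:280,190:370],(300,300))]))
E
```

```text
[487.9 148.4 285.2] [ 0.04  0.17 -0.48  1.82  0.09  1.16 -2.18]
wrist 31664 31664 theta 0.5338864250896416 z at hinge 64.58443639985607
wrist rocker 1428 [572.4 332.6  89.8] 20.0 190.0 [np.float64(86.8), np.float64(88.2), np.float64(89.8), np.float64(91.5), np.float64(92.3)] [545. 317.  80.] [597. 352.  96.]
scene 2667 2691 theta 0.5345718051195031 z at hinge 62.827177417751216
scene rocker 115 [577.4 338.5  87.9] 25.0 197.0 [np.float64(86.1), np.float64(87.1), np.float64(88.0), np.float64(89.6), np.float64(88.5)] [537. 320.  80.] [600. 354.  96.]
side 1722 1722 theta 0.5333621253244495 z at hinge 64.49606626701382
side rocker 88 [572.  330.2  89.2] 19.0 186.0 [np.float64(87.4), np.float64(87.2), np.float64(88.4), np.float64(91.7), np.float64(91.8)] [545. 314.  80.] [608. 351.  98.]
```

View pics/cov.png

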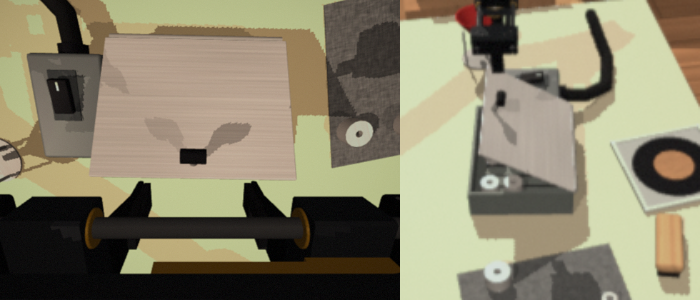

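Three views agree that the cover stands at 0.534 rad and is released. The rocker centre is at about (573,336). I move over its far end with the fingers shut.

>>> move_arm --moves '[{"tx": 0.435,"ty": 0.74,"tz": 0,"twist": 0,"claw": 0},{"tx": 0.435,"ty": 0.74,"tz": 0,"twist": 0,"claw": 0},{"tx": 0.435,"ty": 0.74,"tz": 0,"twist": 0,"claw": 0},{"tx": 0.435,"ty": 0.74,"tz": 0,"twist": 0,"claw": 0},{"tx": 0.435,"ty": 0.74,"tz": 0,"twist": 0,"claw": 0},{"tx": 0,"ty": 0,"tz": -0.8,"twist": 0,"claw": 0},{"tx": 0,"ty": 0,"tz": -0.8,"twist": 0,"claw": 0},{"tx": 0,"ty": 0,"tz": -0.8,"twist": 0,"claw": 0},{"tx": 0,"ty": 0,"tz": -0.7,"twist": 0,"claw": 0},{"tx": 0,"ty": 0,"tz": 0,"twist": 0,"claw": 0}]'

```text
time: 37.85
eef_pos: [592.2, 330.8, 122.0]
tcp_rot: [0.003, 0.997, -0.072, -0.004]
wrist_force: [0.5, -0.3, 0.8]
finger_gap: 0.007
finger_force: 0.0
```

>>> move_arm --moves '[{"tx": 0.08,"ty": 0.04,"tz": -0.2,"twist": 0,"claw": 0},{"tx": 0,"ty": 0,"tz": -0.2,"twist": 0,"claw": 0},{"tx": 0,"ty": 0,"tz": -0.15,"twist": 0,"claw": 0},{"tx": 0,"ty": 0,"tz": -0.1,"twist": 0,"claw": 0},{"tx": 0,"ty": 0,"tz": -0.06,"twist": 0,"claw": 0},{"tx": 0,"ty": 0,"tz": 0,"twist": 0,"claw": 0}]'

```text
time: 38.6
eef_pos: [598.7, 334.7, 91.2]
tcp_rot: [-0.0, 0.997, -0.072, 0.0]
wrist_force: [-0.3, -0.1, 0.2]
finger_gap: 0.007
finger_force: 0.1
```

>>> move_arm --moves '[{"tx": -0.05,"ty": 0,"tz": -0.04,"twist": 0,"claw": 0},{"tx": 0,"ty": 0,"tz": -0.04,"twist": 0,"claw": 0},{"tx": 0,"ty": 0,"tz": -0.04,"twist": 0,"claw": 0},{"tx": 0,"ty": 0,"tz": 0,"twist": 0,"claw": 0}]'

```text
time: 39.1
eef_pos: [597.0, 335.1, 86.9]
tcp_rot: [-0.0, 0.997, -0.072, 0.001]
wrist_force: [0.6, -2.0, 8.4]
finger_gap: 0.002
finger_force: 4.6
```

>>> move_arm --moves '[{"tx": 0,"ty": 0,"tz": -0.04,"twist": 0,"claw": 0},{"tx": 0,"ty": 0,"tz": -0.04,"twist": 0,"claw": 0},{"tx": 0,"ty": 0,"tz": 0,"twist": 0,"claw": 0}]'

```text
time: 39.48
eef_pos: [597.2, 335.2, 86.3]
tcp_rot: [-0.0, 0.997, -0.072, 0.002]
wrist_force: [-4.2, -5.7, 24.9]
finger_gap: 0.006
finger_force: 11.9
```

>>> move_arm --moves '[{"tx": 0,"ty": 0,"tz": 0.3,"twist": 0,"claw": 0},{"tx": 0,"ty": 0,"tz": 0.8,"twist": 0,"claw": 0},{"tx": 0,"ty": 0,"tz": 0.8,"twist": 0,"claw": 0},{"tx": -0.1,"ty": -0.2,"tz": 0.8,"twist": 0,"claw": 0},{"tx": -0.6,"ty": -0.5,"tz": 0.8,"twist": 0,"claw": 0},{"tx": -0.8,"ty": -0.5,"tz": 0.8,"twist": 0,"claw": 0},{"tx": -0.8,"ty": -0.5,"tz": 0,"twist": 0,"claw": 0},{"tx": 0,"ty": 0,"tz": 0,"twist": 0,"claw": 0}]'

```text
time: 40.48
eef_pos: [477.9, 248.1, 296.0]
tcp_rot: [0.001, 0.997, -0.072, -0.0]
wrist_force: [-0.2, 0.3, 0.1]
finger_gap: 0.004
finger_force: 0.0
```

```bash
python3 - <<'E'
from m import *
print(env.observe()["eef_pos"].round(1))
for n in("wrist","scene","side"):
    C=cal(n); b,d=cams.snapshot(n); P=cloud(n,d,C); p=P[...,:2]-[525,147]
    xd=p@np.array([.9895,-.1445]); yd=p@np.array([.1445,.9895])
    m=(d>0)&(xd>-70)&(xd<85)&(abs(yd)>25)&(abs(yd)<115)&(P[...,2]>72)&(P[...,2]<175)
    q=np.c_[xd[m],P[...,2][m]]
    if len(q)>50:
        k=np.polyfit(q[:,0],q[:,1],1); r=q[:,1]-np.polyval(k,q[:,0]); g=abs(r)<8; k=np.polyfit(q[g,0],q[g,1],1); print(n,"theta",-np.arctan(k[0]))
    m=(xd>-20)&(xd<60)&(yd>170)&(yd<220)&(P[...,2]>80)&(P[...,2]<105); q=P[m]
    if len(q)>20: print(n,"rocker",len(q),[q[(xd[m]>a)&(xd[m]<a+10)][:,2].mean().round(1) for a in(-5,5,15,25,35)])
    for o in tops(n,b,d,box=(350,680,-380,-90)): print(*o[:9])
    if n=="wrist": cv2.imwrite("pics/end.png",b)
E
```

```text
[477.9 248.1 296. ]
wrist theta 0.5339496965753551
wrist rocker 1356 [np.float64(93.6), np.float64(91.8), np.float64(89.7), np.float64(88.0), np.float64(86.1)]
wrist 556 171 154 434.9 -117.8 36.3 33.6 [124 140 150]
scene theta 0.5324858961458445
scene rocker 132 [np.float64(91.8), np.float64(90.0), np.float64(89.2), np.float64(86.1), np.float64(84.1)]
scene 238 186 67 435.5 -236.4 50.2 34.2 [146 159 168]
scene 208 190 25 507.2 -323.3 31.2 34.8 [136 147 155]
scene 262 194 76 436.1 -130.0 51.6 35.9 [147 160 169]
scene 215 215 31 620.0 -221.0 30.5 33.7 [137 148 156]
side theta 0.5338033871539669
side rocker 88 [np.float64(94.0), np.float64(91.9), np.float64(89.0), np.float64(86.9), np.float64(86.6)]
side 248 262 170 433.4 -135.8 48.3 35.9 [199 209 201]
side 315 278 66 616.4 -226.3 30.3 35.3 [161 174 176]
side 252 292 197 433.1 -240.6 50.2 35.8 [194 206 198]
side 283 316 75 505.3 -328.4 28.6 35.3 [173 186 185]
```

View pics/end.png

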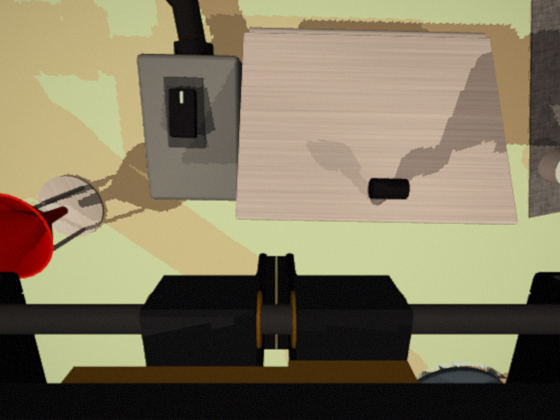

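The rocker's slope has flipped from +0.14 to -0.19 and it met a hard stop. The cover is still at 0.534 rad, and the arm touches nothing, so I hand in.

```bash
python3 -c "
from bench import job
print(job.hand_in())"
```

```text
the job is handed in; nothing more can be done
None
```

I handed the job in: all four 38 mm spacers stand flat in the box, the cover is let go about 31° from shut (0.534 rad), and the rocker reads on, judging by its measured slope and a hard stop. The brush, funnel and bottle were not touched, and the hand-in gave no verdict.

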